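Unhitch the coral dolly from its docking ball

TASK

The little coral dolly is hitched to the ball on the workbench: with a light touch, draw the knob of the hitch's spring latch out sideways, away from the coupler, and with the latch drawn lift the tongue off the ball until its coupler is about 8 cm up. Finish while still holding the tongue up there in the gripper; do not put it down or let go. Neither squeeze nor wrench the latch hard (it is thin), and leave the loose coral plugs and the other things on the bench where they are.

Things in the scene. Friction and masses are not known exactly. Their poses are not given: they have to be found in the camera images.
- dock: Fixed base of the hitch: steel foot 110 x 90 x 8 mm, neck, collar and ball, plus the black dolly behind (tray 250 x 300 mm at x = 225 to 475 mm, white grid on top 107 mm above the bench). Does not move. Origin on the bench under the ball. x axis: level, from the ball along the tongue to the dolly; y axis: the way the latch is drawn; z up.
- ball (a point): Centre of the steel ball (30 mm across), 70 mm above the bench; axes as dock. Below it sits a round locking collar 40 mm across, its underside 50 mm above the bench.
- hinge (a point): Middle of the tongue's hinge at the dolly, 200 mm from the ball along the dock's x and 70 mm above the bench; the hinge axis is the dock's y axis.
- cup (a point): Centre of the coupler's cup, carried by the tongue, 200 mm from the hinge; coincides with ball when hitched. The coupler is a steel hood 66 mm long, 62 mm wide; top 22 mm above this point, skirt 8 mm below. Behind it the tongue is a 24 mm square aluminium tube. The tongue weighs about 0.5 kg (0.35 to 0.7).
- knob (a point): Centre of the latch's grey plastic knob: a cylinder 28 mm across, 24 mm long, axis along the dock's y, flat ends facing +y and -y. When shut it is 39 mm to +y of the ball centre and 65 mm above it (135 mm above the bench), on a steel strap 18 x 6 mm from below; free on all other sides, coupler top 43 mm below its centre. It swings with the tongue.
- latch (a joint): How far the spring latch is drawn along the dock's +y, m: 0 shut (pawl under the collar locks the tongue down), free from 0.012, end stop 0.024. The spring pulls it shut, 2.2 N at 0, 5.7 N at 0.016. Latch and tongue are thin: the pressing forces of all fingers on them, added up, must stay under 80 N (a two-finger squeeze of under 40 N).
- tongue (a joint): Angle of the hinged tongue, rad: 0 down on the ball, growing as the coupler end rises; end stop at 0.8. It falls back by its weight. The coupler rises by 0.20 m x sin(angle), 80 mm at 0.41.
- plug_a: Bystander: coral plug, white ceramic disc 32 mm across and 9 mm thick with a small coral twig (24 mm high in all), loose on the bench beside the ball's foot, on its -y side. Origin under its centre.
- plug_b: Bystander: another such coral plug on the bench, on the +y side of the ball's foot. Origin under its centre.
- pvc_collar: Bystander: thick white plastic pipe collar 42 mm across, 26 mm high, on the bench at the robot's left. Origin under its centre.
- pvc_ring: Bystander: white plastic pipe ring 48 mm across, 16 mm high, on the bench beside the tongue. Origin under its centre.
- dropper: Bystander: small white bottle 38 mm across, 85 mm high, on the bench beside the tongue. Origin under its centre.
- beaker: Bystander: clear plastic beaker 68 mm across, 80 mm high, standing to the robot's left. Origin under its centre.
- scissors: Bystander: small steel scissors about 110 mm long, 8 mm high, lying to the robot's right. Origin under the pivot.

How it is judged:
By the outcome, as a careful person would: the job done as asked, in the order asked, and still so for the second after the job is handed in, while the arm keeps its last pose, push and grip.
It also fails if it takes over 32 s, if anything falls off the work surface, if the arm or the gripper's body presses on something with over 40 N, if the wrist force passes 120 N, or if a joint passes its speed limit or range.

ROBOT

A 7-joint arm with a two-finger parallel gripper is mounted at the origin on the work surface. World frame = base frame: x ahead of the robot, y to its left, z up, the work surface at z = 0. Lengths are in m, angles in degrees, forces in N, time in s.
With the tool pointing down it reaches from about 0.425 to 0.875 m from the base axis. Payload 4.7 kg.
Tool frame: the origin (TCP) lies on the centre line of the jaws, within the pads' length; the fingertips stand 14 mm ahead of it and the grasp point (between the pads) lies 5 mm behind it (env.tips_ahead is the distance from the TCP to the fingertips, in m); x points along the fingers, y is the direction in which the jaws open and shut, and the axes are right-handed (so a half turn about x gives the same grasp; the last joint's range is limited). The gripper opens to 87 mm and grips with 3 to 60 N. Pads are 19 mm wide; open, the fingers measure 117 mm over their backs; the gripper's body (75 mm by 190 mm) begins 51 mm behind the grasp point.
Start: joints at [70.136, 18.392, -4.016, 83.108, 1.295, 78.541, -3.26], TCP at [0.229, -0.608, 0.237] pointing down, gripper open.
Joint ranges: [-163.93, 163.93], [-17.29, 119.83], [-79.2, 71.16], [3.27, 140.29], [-89.18, 269.18], [5.43, 117.66], [-154.24, 154.24]. Speed limits (degrees/s): [147.25, 147.25, 180, 180, 180, 180, 180].

INTERFACE

Orientations are given as [roll, pitch, yaw] about the fixed x, y, z axes, in that order (R = Rz(yaw) Ry(pitch) Rx(roll)).
In Python, from workcell import env gives the robot as it stands.
- The arm moves only by the tool servo_tool, never from a script. Its arguments are lists of equal length, an entry for each row: "linear": the shift along the tool's x, y, z in cm, a list of three; "yaw": the turn about the tool's x in rad. A call has exactly 10 rows; each row is the pose to reach, as a shift and turn from the pose measured when the call began, along the tool's axes at that moment; what a row does not reach only later rows make up. A row lasts 1/12 s, in which the tool goes at most 41.7 mm and 7.16 degrees, less where a joint would pass 70% of its speed; a pose out of reach is approached as far as the arm can. A call with a gripper value outside its range is refused whole. "jaw" is the opening in per cent of the stroke, from 0 (shut) to 100 (fully open), set as the call begins (left out, the last holds). The fingers move at their own pace and stop on an object; the grip force is fixed at half the most. Time passes only in rows, so rows that repeat a pose let the fingers close, or fill a call up. It gives the time, the measured TCP pose, the force and the opening at its end, in the units of the state.
- env.read_state(): the state, without advancing time (a new reading comes with each control period).
- env.grab_frame(name): name is "scene" or "side" or "wrist"; returns (picture, depth): 420x560x3 uint8, red, green, blue; 420x560 float32, m along the optical axis (not along the pixel's ray), 0 where there is no reading.
- env.camera_params(name): a dict with "K" (3x3 intrinsics, pixels), "R" (3x3) and "t" (3): a world point X has camera coordinates R X + t. Camera axes: x right, y down, z forward; pixel columns grow to the right and rows downward; lengths in m; the calibration is good to about 2 mm. A picture is of the moment at which its call begins: read the wrist's pose just before it. camera_params takes no time and is no camera call; for the wrist camera it gives the pose at the moment of the call.
- env.close_job(): hands the job in, once; it reports no verdict.
The state is a dict: "t": time; "joints": joint angles; "joint_velocities": joint speeds; "effort": joint torques, N m; "tool_pos": TCP position; "eef_rot": TCP orientation; "wrist_force": force on the tool from outside, world axes, zero at the start; "ft_torque": the same for the moment, N m; "opening": opening from 0.0 (shut) to 1.0 (fully open).
Only numpy, scipy, OpenCV 4.12 (cv2) and the standard library are available. Lean on these libraries where they do the work, as an engineer would, in place of code of your own. Each camera call takes 0.05 s, during which the arm holds its last target.

## Working session

There is one attempt and no reset: what is moved stays moved. The work goes in short steps, Python scripts to look and compute and a tool call to move; the robot and the scene stay as the last step left them, time stands still between calls to the robot, and variables do not carry over. Pictures are saved under pics/ and viewed, and the job is handed in when it is done.

Besides the shell and the picture viewer there is one more tool, called after ">>>" in YAML: its name, and indented under it one key for each argument. servo_tool: Moves the arm, as the interface text tells. Its arguments: {"type":"object","properties":{"linear":{"type":"array","items":{"type":"array","items":{"type":"number"}}},"yaw":{"type":"array","items":{"type":"number"}},"jaw":{"type":"number"}},"required":["linear","yaw"]}

```bash
ls; mkdir -p pics; python3 - <<'E'
from workcell import env
import cv2,numpy as np
s=env.read_state();print(s)
for n in ["scene","side","wrist"]:
    p,d=env.grab_frame(n);cv2.imwrite(f"pics/{n}0.png",p[:,:,::-1]);np.savez(f"pics/{n}0.npz",p=p,d=d,**env.camera_params(n))
    c=env.camera_params(n);print(n,c['K'].tolist() if hasattr(c['K'],'tolist') else c['K'],np.round(-np.array(c['R']).T@c['t'],3))
E
```

```text
pics
{'t': 0.0, 'joints': array([70.13363898, 18.43946565, -4.01620819, 83.17558747,  1.2957809 ,
       78.54019229, -3.26146122]), 'joint_velocities': array([ 0.00106614,  0.04493609, -0.0195733 , -0.02169017,  0.01922071,
       -0.01699079, -0.08753241]), 'effort': array([-5.16740620e-04, -4.91288245e+01, -4.03890945e-01, -3.12530172e+01,
       -6.39386172e-02,  4.36903350e-02,  1.60134718e-04]), 'tool_pos': array([ 0.22925411, -0.60766298,  0.23545097]), 'eef_rot': array([-86.71443323,  89.889864  , 113.96102946]), 'wrist_force': array([-0.05807527, -0.72259901, -0.02504723]), 'ft_torque': array([-0.00161615, -0.02245886,  0.00274951]), 'opening': 0.9975104293418483}
scene [[397.30942720770094, 0.0, 283.10984746830223], [0.0, 397.30942720770094, 204.3453407528428], [0.0, 0.0, 1.0]] [1.066 0.637 0.668]
side [[453.1475543778588, 0.0, 282.6557880633958], [0.0, 453.1475543778588, 201.22901053260347], [0.0, 0.0, 1.0]] [-0.025  0.51   1.041]
wrist [[315.5493854216556, 0.0, 276.7971308988353], [0.0, 315.5493854216556, 213.01568075198938], [0.0, 0.0, 1.0]] [ 0.303 -0.58   0.383]
```

View pics/scene0.png

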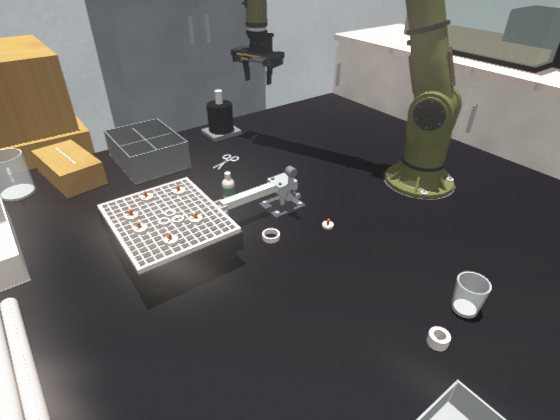

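View pics/side0.png

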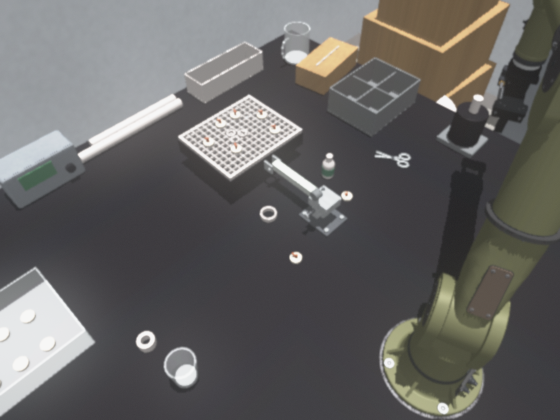

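View pics/wrist0.png

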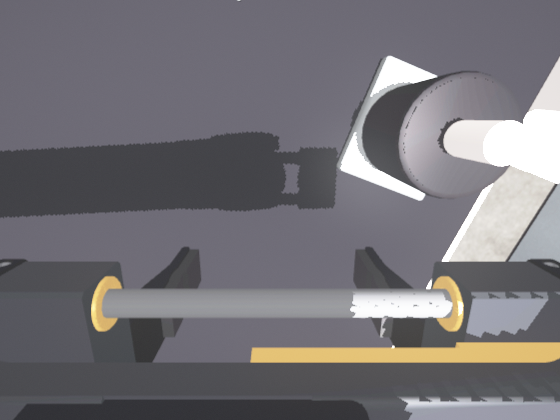

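The scene view shows the tongue from the tray edge (220,205) to the coupler (280,185), with the grey knob at about (291,172) and the foot at (283,205). The side view has the coupler at about (325,200). The wrist view sees only bench and stand. I'll enlarge the hitch in both fixed views.

```bash
cat > h.py <<'E'
import numpy as np,cv2
def load(f):
    z=np.load(f);return z['p'],z['d'],z['K'],z['R'],z['t']
def cloud(d,K,R,t):
    v,u=np.mgrid[0:d.shape[0],0:d.shape[1]]
    P=np.stack([(u-K[0,2])/K[0,0]*d,(v-K[1,2])/K[1,1]*d,d],-1)
    return (P-t)@R
def ray(uv,K,R,t):
    r=R.T@np.linalg.inv(K)@np.array([uv[0],uv[1],1.]);return -R.T@t,r/np.linalg.norm(r)
def plane(uv,z,K,R,t):
    c,r=ray(uv,K,R,t);return c+r*(z-c[2])/r[2]
def tri(a,b):
    (c1,r1),(c2,r2)=a,b
    A=np.stack([r1,-r2],1);s=np.linalg.lstsq(A,c2-c1,rcond=None)[0]
    p,q=c1+s[0]*r1,c2+s[1]*r2;return (p+q)/2,np.linalg.norm(p-q)
E
python3 - <<'E'
from h import *
p,d,K,R,t=load("pics/scene0.npz");cv2.imwrite("pics/sceneC.png",cv2.resize(p[150:255,200:345,::-1],None,fx=5.5,fy=5.5,interpolation=2))
X=cloud(d,K,R,t)
for u,v in [(291,172),(293,171),(283,184),(281,182),(270,190),(250,196),(230,203),(270,208),(295,205),(328,225),(271,236),(150,215),(200,215)]: print('sc',u,v,np.round(X[v,u],3))
p,d,K,R,t=load("pics/side0.npz");cv2.imwrite("pics/sideC.png",cv2.resize(p[145:245,240:370,::-1],None,fx=6,fy=6,interpolation=2))
X=cloud(d,K,R,t)
for u,v in [(325,197),(320,205),(300,183),(347,196),(268,213),(296,257),(240,130),(321,222)]: print('si',u,v,np.round(X[v,u],3))
E
```

```text
sc 291 172 [ 0.467 -0.101  0.142]
sc 293 171 [ 0.461 -0.099  0.144]
sc 283 184 [ 0.474 -0.127  0.094]
sc 281 182 [ 0.468 -0.144  0.091]
sc 270 190 [ 0.511 -0.138  0.082]
sc 250 196 [ 0.575 -0.143  0.084]
sc 230 203 [ 0.638 -0.144  0.085]
sc 270 208 [ 0.5   -0.155  0.007]
sc 295 205 [ 0.431 -0.122  0.008]
sc 328 225 [0.421 0.011 0.008]
sc 271 236 [ 0.57  -0.053 -0.   ]
sc 150 215 [ 0.834 -0.199  0.097]
sc 200 215 [ 0.745 -0.102  0.115]
si 325 197 [ 0.456 -0.147  0.097]
si 320 205 [ 0.45  -0.12   0.091]
si 300 183 [ 0.545 -0.143  0.089]
si 347 196 [ 0.456 -0.258  0.008]
si 268 213 [ 0.585 -0.051 -0.   ]
si 296 257 [0.415 0.009 0.013]
si 240 130 [ 0.814 -0.16   0.111]
si 321 222 [-0.025  0.51   1.041]
```

View pics/sceneC.png

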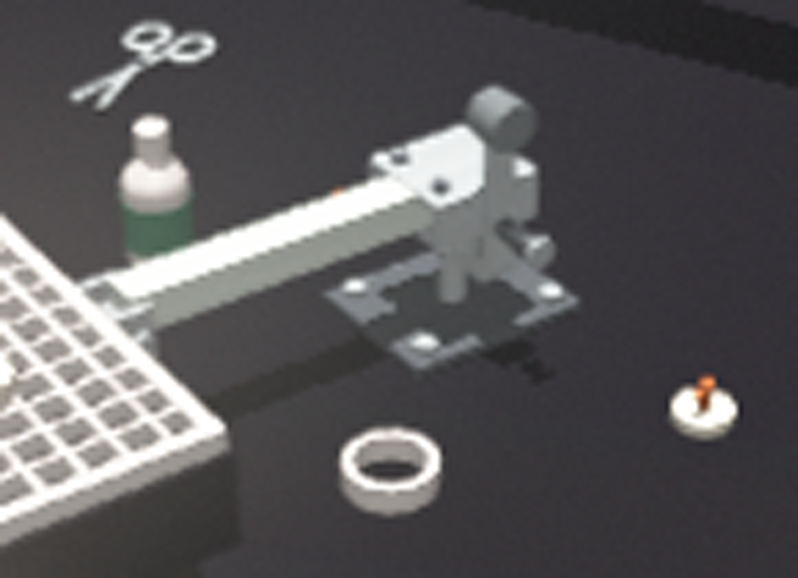

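View pics/sideC.png

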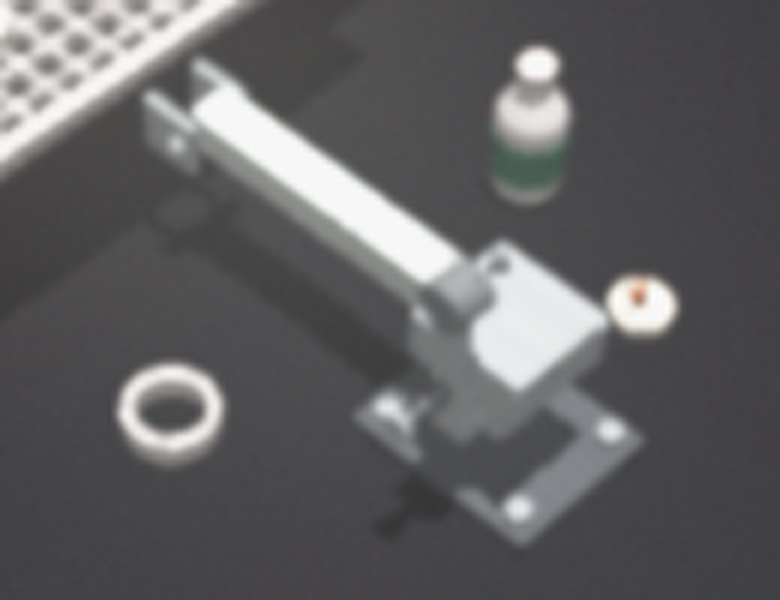

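```bash
python3 - <<'E'
from h import *
cams={n:load(f"pics/{n}0.npz") for n in("scene","side")}
# tongue direction from bright top strip
for n in cams:
    p,d,K,R,t=cams[n];X=cloud(d,K,R,t)
    g=p.min(2)
    m=(X[...,2]>.072)&(X[...,2]<.095)&(X[...,0]>.51)&(X[...,0]<.64)&(abs(X[...,1]+.14)<.05)&(g>190)
    v,u=np.nonzero(m)
    Q=np.array([plane((a,b),.082,K,R,t) for a,b in zip(u,v)])
    l=cv2.fitLine(Q[:,:2].astype(np.float32),cv2.DIST_HUBER,0,.01,.01).ravel()
    if l[0]<0:l[:2]*=-1
    print(n,len(u),'zdepth',np.median(X[m][:,2]),'dir',np.degrees(np.arctan2(l[1],l[0])),'y at x=.575',l[3]+l[1]/l[0]*(.575-l[2]),'range',Q[:,0].min(),Q[:,0].max())
# foot bolts
S=[(355,286),(550,291),(423,342)];
p,d,K,R,t=cams["scene"]
for a in S: print('sc bolt',np.round(plane((200+a[0]/5.5-.4,150+a[1]/5.5-.4),.010,K,R,t),4))
for a in [(327,295),(577,300),(420,368)]: print('sc corner',np.round(plane((200+a[0]/5.5-.4,150+a[1]/5.5-.4),.008,K,R,t),4))
p,d,K,R,t=cams["side"]
for a in [(610,430),(519,508),(391,407)]: print('si bolt',np.round(plane((240+a[0]/6-.4,145+a[1]/6-.4),.010,K,R,t),4))
for a in [(642,438),(520,546),(355,415)]: print('si corner',np.round(plane((240+a[0]/6-.4,145+a[1]/6-.4),.008,K,R,t),4))
# coupler top corners z .092
for a in [(500,242),(608,318),(518,390)]: print('si coupler top corner',np.round(plane((240+a[0]/6-.4,145+a[1]/6-.4),.092,K,R,t),4))
ss=[ray((200+a[0]/5.5-.4,150+a[1]/5.5-.4),*cams["scene"][2:]) for a in [(503,118),(515,124)]]
si=[ray((240+a[0]/6-.4,145+a[1]/6-.4),*cams["side"][2:]) for a in [(464,292),(455,303)]]
for a,b in zip(ss,si): print('knob mid / +yface',tri(a,b))
for n in cams:
    p,d,K,R,t=cams[n];X=cloud(d,K,R,t)
    m=(X[...,2]>.122)&(X[...,2]<.16)&(abs(X[...,0]-.46)<.06)&(abs(X[...,1]+.11)<.06)
    print(n,m.sum(),np.round(np.percentile(X[m],[3,50,97],axis=0),4))
E
```

```text
scene 218 zdepth 0.09056905146155875 dir -1.1446053 y at x=.575 -0.16385652 range 0.5019546490531971 0.6328006887277531
side 275 zdepth 0.08973282837400488 dir -0.4967906 y at x=.575 -0.15550238 range 0.5142418000657001 0.6446887003947943
sc bolt [ 0.4962 -0.1898  0.01  ]
sc bolt [ 0.4133 -0.1223  0.01  ]
sc bolt [ 0.4985 -0.1244  0.01  ]
sc corner [ 0.512  -0.1941  0.008 ]
sc corner [ 0.4052 -0.1089  0.008 ]
sc corner [ 0.5122 -0.1085  0.008 ]
si bolt [ 0.4185 -0.1849  0.01  ]
si bolt [ 0.4194 -0.1191  0.01  ]
si bolt [ 0.5035 -0.1218  0.01  ]
si corner [ 0.4052 -0.1932  0.008 ]
si corner [ 0.4055 -0.1039  0.008 ]
si corner [ 0.5137 -0.1072  0.008 ]
si coupler top corner [ 0.4918 -0.1803  0.092 ]
si coupler top corner [ 0.4255 -0.1795  0.092 ]
si coupler top corner [ 0.4273 -0.1185  0.092 ]
knob mid / +yface (array([ 0.45817434, -0.11264696,  0.13759647]), np.float64(0.001948706755181263))
knob mid / +yface (array([ 0.45675879, -0.10502204,  0.13731529]), np.float64(0.002439790859037863))
scene 116 [[ 0.4491 -0.1215  0.1236]
 [ 0.4642 -0.1031  0.1401]
 [ 0.4728 -0.0986  0.1495]]
side 120 [[ 0.4466 -0.1208  0.1265]
 [ 0.4567 -0.1044  0.1442]
 [ 0.4705 -0.0969  0.1501]]
```

```bash
cat >> h.py <<'E'
from scipy.spatial.transform import Rotation as Ro
def tool(env):
    s=env.read_state();return s,Ro.from_euler('xyz',s['eef_rot'],degrees=True).as_matrix()
def go(env,T,deg=-0.8):
    s,M=tool(env);print('t',s['t'],'pos',s['tool_pos'].round(4),'F',s['wrist_force'].round(1),'open',round(s['opening'],3));print(M.round(3))
    print('linear cm',(M.T@(np.array(T)-s['tool_pos'])*100).round(2))
    y=M[:,1];a=np.arctan2(y[1],y[0]);g=np.radians(90+deg)
    # turn about tool x (down): sign
    d=(g-a+np.pi/2)%np.pi-np.pi/2;print('yaw',(d*np.sign(M[2,0])).round(3), 'joints',s['joints'].round(1))
E
python3 -c "
from workcell import env
from h import *
go(env,[.459,-.108,.235])"
```

```text
t 0.15 pos [ 0.2293 -0.6078  0.2357] F [-0.1  0.6 -0.1] open 1.001
[[-0.001  0.353 -0.936]
 [ 0.001 -0.936 -0.353]
 [-1.    -0.001  0.   ]]
linear cm [  0.12 -38.65 -39.14]
yaw 0.375 joints [70.1 18.4 -4.  83.2  1.3 78.5 -3.3]
```

>>> servo_tool:
  linear:
    - [0,-2,-2]
    - [0,-4.5,-4.5]
    - [0,-7,-7]
    - [0,-9.5,-9.5]
    - [0,-12,-12]
    - [0,-14.5,-14.5]
    - [0,-17,-17]
    - [0,-19.5,-19.5]
    - [0,-22,-22]
    - [0,-24,-24]
  yaw: [0.03,0.06,0.1,0.14,0.18,0.22,0.26,0.3,0.34,0.37]

```text
t: 0.98
tool_pos: [0.37, -0.2956, 0.2359]
eef_rot: [-71.8, 89.9, 107.6]
wrist_force: [0.1, -0.2, 0.0]
opening: 1.0
```

```bash
python3 -c "
from workcell import env
from h import *
go(env,[.459,-.108,.235])"
```

```text
t 0.9833 pos [ 0.37   -0.2956  0.2359] F [ 0.1 -0.2  0. ] open 1.0
[[-0.001 -0.009 -1.   ]
 [ 0.002 -1.     0.009]
 [-1.    -0.002  0.001]]
linear cm [  0.12 -18.84  -8.73]
yaw 0.005 joints [ 52.8  -2.5 -16.8 106.6  -0.8  75.8 -54.3]
```

>>> servo_tool:
  linear:
    - [0,-2,-1]
    - [0,-4.5,-2]
    - [0,-7,-3.2]
    - [0,-9.5,-4.4]
    - [0,-12,-5.6]
    - [0,-14.5,-6.7]
    - [0,-16.5,-7.7]
    - [0,-18,-8.3]
    - [0,-18.8,-8.7]
    - [0,-18.8,-8.7]
  yaw: [0,0,0,0,0,0,0,0,0,0]
  jaw: 80

```text
t: 1.82
tool_pos: [0.4593, -0.1064, 0.2362]
eef_rot: [-76.9, 89.9, 102.8]
wrist_force: [0.5, 0.7, 0.2]
opening: 0.802
```

```bash
python3 - <<'E'
from workcell import env
from h import *
go(env,[.459,-.108,.13])
for n in ["scene","side","wrist"]:
    c=env.camera_params(n);p,d=env.grab_frame(n);np.savez(f"pics/{n}1.npz",p=p,d=d,**c)
    if n=="wrist": cv2.imwrite("pics/wrist1.png",p[:,:,::-1])
    u,v=(c['K']@(c['R']@np.array([.459,-.111,.135])+c['t']))[:2]/(c['R']@np.array([.459,-.111,.135])+c['t'])[2];print(n,u,v)
E
```

```text
t 1.8167 pos [ 0.4593 -0.1064  0.2362] F [0.5 0.7 0.2] open 0.802
[[-0.001 -0.006 -1.   ]
 [ 0.002 -1.     0.006]
 [-1.    -0.002  0.001]]
linear cm [10.62  0.18  0.02]
yaw 0.008 joints [ 41.4  -2.5 -30.3 106.4  -1.5  75.8 -78.9]
scene 290.9380910933566 171.93312822712664
side 316.12735039834683 194.43851346638934
wrist 279.7264845579564 217.13566055290238
```

View pics/wrist1.png

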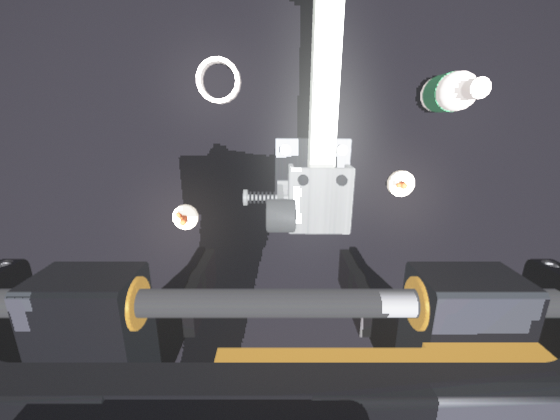

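The wrist view shows the knob at (281,216), spanning u 266–297. That agrees with my predicted (280,217) for (0.459,-0.111,0.135). The coupler is at (320,200) and the latch's spring rod at (245–275,197). I'll check heights around the knob before descending.

```bash
python3 - <<'E'
from h import *
p,d,K,R,t=load("pics/wrist1.npz");X=cloud(d,K,R,t)
for v in (205,216,226): print(v,[(u,*np.round(X[v,u],3)) for u in (262,268,275,282,290,295,299,303,310)])
print([(u,*np.round(X[197,u],3)) for u in (245,260,272)])
m=(X[...,2]>.12)&(X[...,2]<.16)&(abs(X[...,0]-.46)<.05)&(abs(X[...,1]+.11)<.05)
v,u=np.nonzero(m);print(m.sum(),u.min(),u.max(),v.min(),v.max(),np.percentile(X[m],[2,50,98],axis=0).round(4))
for uu,z in((266,.14),(297,.14),(281,.149)):print(plane((uu,216),z,K,R,t))
E
```

```text
205 [(262, np.float64(0.432), np.float64(-0.089), np.float64(-0.002)), (268, np.float64(0.471), np.float64(-0.102), np.float64(0.141)), (275, np.float64(0.472), np.float64(-0.107), np.float64(0.143)), (282, np.float64(0.471), np.float64(-0.113), np.float64(0.142)), (290, np.float64(0.471), np.float64(-0.119), np.float64(0.142)), (295, np.float64(0.471), np.float64(-0.123), np.float64(0.141)), (299, np.float64(0.457), np.float64(-0.13), np.float64(0.091)), (303, np.float64(0.457), np.float64(-0.134), np.float64(0.09)), (310, np.float64(0.457), np.float64(-0.14), np.float64(0.092))]
216 [(262, np.float64(0.418), np.float64(-0.089), np.float64(-0.001)), (268, np.float64(0.464), np.float64(-0.102), np.float64(0.146)), (275, np.float64(0.464), np.float64(-0.107), np.float64(0.147)), (282, np.float64(0.464), np.float64(-0.113), np.float64(0.148)), (290, np.float64(0.464), np.float64(-0.119), np.float64(0.147)), (295, np.float64(0.464), np.float64(-0.123), np.float64(0.147)), (299, np.float64(0.446), np.float64(-0.13), np.float64(0.09)), (303, np.float64(0.446), np.float64(-0.134), np.float
[... 376 characters left out ...]
64(-0.119), np.float64(0.146)), (295, np.float64(0.455), np.float64(-0.123), np.float64(0.146)), (299, np.float64(0.436), np.float64(-0.13), np.float64(0.09)), (303, np.float64(0.436), np.float64(-0.134), np.float64(0.092)), (310, np.float64(0.436), np.float64(-0.141), np.float64(0.09))]
[(245, np.float64(0.463), np.float64(-0.077), np.float64(0.081)), (260, np.float64(0.462), np.float64(-0.092), np.float64(0.077)), (272, np.float64(0.461), np.float64(-0.104), np.float64(0.075))]
978 265 295 199 232 [[ 0.448  -0.1229  0.1356]
 [ 0.4637 -0.1112  0.1458]
 [ 0.4735 -0.1001  0.1487]]
[ 0.46163735 -0.09991267  0.14      ]
[ 0.46141199 -0.12491651  0.14      ]
[ 0.46433185 -0.11193648  0.149     ]
```

>>> servo_tool:
  linear:
    - [1,0.2,-0.1]
    - [2.2,0.2,-0.1]
    - [3.6,0.2,-0.1]
    - [5,0.2,-0.1]
    - [6.4,0.2,-0.1]
    - [7.8,0.2,-0.1]
    - [9,0.2,-0.1]
    - [10,0.2,-0.1]
    - [10.6,0.2,-0.1]
    - [10.6,0.2,-0.1]
  yaw: [0,0,0,0,0,0,0,0,0,0]
  jaw: 50

```text
t: 2.8
tool_pos: [0.4576, -0.1118, 0.1281]
eef_rot: [-29.2, 89.7, 150.2]
wrist_force: [-0.8, -0.2, 0.8]
opening: 0.501
```

```bash
python3 - <<'E'
from workcell import env
from h import *
go(env,[.460,-.109,.13])
c=env.camera_params("wrist");p,d=env.grab_frame("wrist")
cv2.imwrite("pics/wrist2.png",p[:,:,::-1])
X=cloud(d,c['K'],c['R'],c['t'])
m=(X[...,2]>.14)&(X[...,2]<.16)&(abs(X[...,0]-.46)<.02)&(abs(X[...,1]+.11)<.017)
print(np.percentile(X[m],[2,50,98],axis=0).round(4))
E
```

```text
t 2.8 pos [ 0.4576 -0.1118  0.1281] F [-0.8 -0.2  0.8] open 0.501
[[-0.004 -0.012 -1.   ]
 [ 0.002 -1.     0.012]
 [-1.    -0.002  0.004]]
linear cm [-0.19 -0.28 -0.23]
yaw 0.002 joints [ 40.8   3.3 -30.8 114.3   1.8  63.2 -81.5]
[[ 0.4625 -0.123   0.1402]
 [ 0.4681 -0.1116  0.1452]
 [ 0.4728 -0.1004  0.1479]]
```

View pics/wrist2.png

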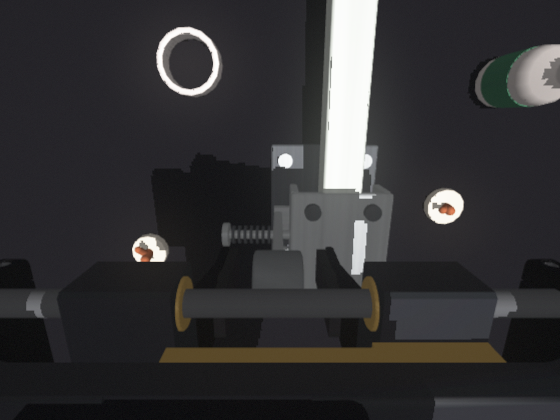

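The knob (277,268) sits between the open fingers, with clearance on both sides. I'll trim the position, biased +y so that the inner finger touches first and yields against the spring.

>>> servo_tool:
  linear:
    - [-0.1,-0.2,-0.2]
    - [-0.2,-0.4,-0.3]
    - [-0.2,-0.4,-0.3]
    - [-0.2,-0.4,-0.3]
    - [-0.2,-0.4,-0.3]
    - [-0.2,-0.4,-0.3]
    - [-0.2,-0.4,-0.3]
    - [-0.2,-0.4,-0.3]
    - [-0.2,-0.4,-0.3]
    - [-0.2,-0.4,-0.3]
  yaw: [0,0,0,0,0,0,0,0,0,0]
  jaw: 45

```text
t: 3.68
tool_pos: [0.4614, -0.1078, 0.1311]
eef_rot: [-34.8, 89.8, 144.5]
wrist_force: [-0.6, 0.9, 0.8]
opening: 0.451
```

>>> servo_tool:
  linear:
    - [0,0,0]
    - [0,0,0]
    - [0,0,0]
    - [0,0,0]
    - [0,0,0]
    - [0,0,0]
    - [0,0,0]
    - [0,0,0]
    - [0,0,0]
    - [0,0,0]
  yaw: [0,0,0,0,0,0,0,0,0,0]
  jaw: 24

```text
t: 4.52
tool_pos: [0.4614, -0.108, 0.1311]
eef_rot: [-31.8, 89.8, 147.5]
wrist_force: [0.1, -3.5, -1.7]
opening: 0.274
```

```bash
python3 -c "
from workcell import env
from h import *
go(env,[.460,-.108,.13])"
```

```text
t 4.5167 pos [ 0.4614 -0.108   0.1311] F [ 0.1 -3.5 -1.7] open 0.274
[[-0.003 -0.011 -1.   ]
 [ 0.002 -1.     0.011]
 [-1.    -0.002  0.003]]
linear cm [0.11 0.   0.14]
yaw 0.002 joints [ 40.5   3.4 -31.1 113.8   1.9  63.5 -82.1]
```

The jaws stopped at 23.8 mm, which is the knob's length, and the force is -3.5 N in y. So the latch is held and about 4 mm drawn. Next I'll draw it 13 mm further.

>>> servo_tool:
  linear:
    - [0,-0.2,0]
    - [0,-0.4,0]
    - [0,-0.6,0]
    - [0,-0.8,0]
    - [0,-1.0,0]
    - [0,-1.2,0]
    - [0,-1.3,0]
    - [0,-1.3,0]
    - [0,-1.3,0]
    - [0,-1.3,0]
  yaw: [0,0,0,0,0,0,0,0,0,0]

```text
t: 5.35
tool_pos: [0.4616, -0.0955, 0.1311]
eef_rot: [-17.5, 89.8, 161.9]
wrist_force: [1.0, -5.7, -2.8]
opening: 0.273
```

```bash
python3 - <<'E'
from workcell import env
from h import *
go(env,[.460,-.095,.13])
c=env.camera_params("wrist");p,d=env.grab_frame("wrist")
cv2.imwrite("pics/wrist3.png",p[:,:,::-1])
X=cloud(d,c['K'],c['R'],c['t'])
m=(X[...,2]>.14)&(X[...,2]<.16)&(abs(X[...,0]-.47)<.01)&(abs(X[...,1]+.095)<.02)
print(np.percentile(X[m],[2,50,98],axis=0).round(4))
E
```

```text
t 5.35 pos [ 0.4616 -0.0955  0.1311] F [ 1.  -5.7 -2.8] open 0.273
[[-0.003 -0.012 -1.   ]
 [ 0.001 -1.     0.012]
 [-1.    -0.001  0.003]]
linear cm [ 0.11 -0.05  0.16]
yaw 0.002 joints [ 39.7   3.  -31.8 114.1   1.8  63.4 -83.5]
[[ 0.4644 -0.1142  0.1403]
 [ 0.4704 -0.0948  0.1455]
 [ 0.473  -0.0758  0.1584]]
```

View pics/wrist3.png

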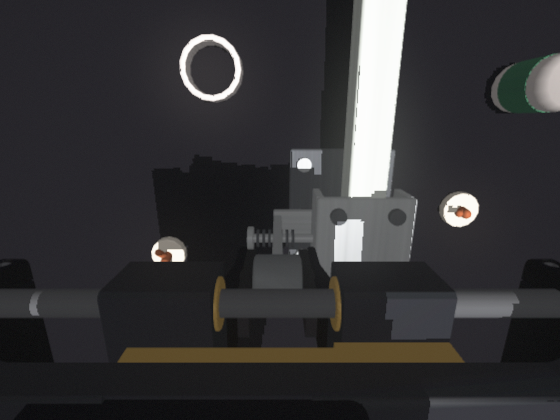

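The force is -5.7 N, which by the given spring corresponds to a 16 mm draw. The knob, at (277,272), has moved out from the coupler. I'll start the lift along the hinge arc.

>>> servo_tool:
  linear:
    - [-0.2,0,-0.07]
    - [-0.4,0,-0.13]
    - [-0.6,0,-0.2]
    - [-0.8,0,-0.28]
    - [-1.0,0,-0.35]
    - [-1.2,0,-0.43]
    - [-1.4,0,-0.5]
    - [-1.6,0,-0.58]
    - [-1.8,0,-0.67]
    - [-1.95,0,-0.75]
  yaw: [0,0,0,0,0,0,0,0,0,0]

```text
t: 6.23
tool_pos: [0.4676, -0.0961, 0.1494]
eef_rot: [-5.2, 89.7, 174.1]
wrist_force: [0.4, -6.7, -6.9]
opening: 0.272
```

```bash
python3 - <<'E'
from workcell import env
from h import *
# theta=.25
go(env,[.4616+.0223,-.0958,.1311+.0475])
for n in ["side","scene"]:
    c=env.camera_params(n);p,d=env.grab_frame(n);np.savez(f"pics/{n}2.npz",p=p,d=d,**c)
    X=cloud(d,c['K'],c['R'],c['t'])
    b=(p[145:245,240:370] if n=="side" else p[130:235,200:345]);cv2.imwrite(f"pics/{n}2.png",cv2.resize(b[:,:,::-1],None,fx=5.5,fy=5.5,interpolation=2))
E
```

```text
t 6.2333 pos [ 0.4676 -0.0961  0.1494] F [ 0.4 -6.7 -6.9] open 0.272
[[-0.006 -0.012 -1.   ]
 [ 0.001 -1.     0.012]
 [-1.    -0.001  0.006]]
linear cm [-2.93 -0.05 -1.61]
yaw 0.002 joints [ 39.6   2.8 -31.8 112.1   1.6  65.9 -83.5]
```

View pics/scene2.png

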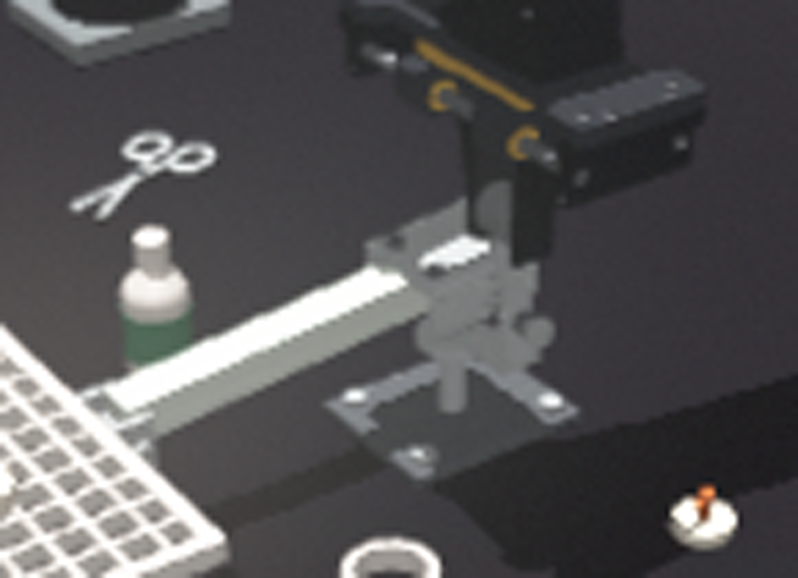

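The scene view shows the coupler lifting clear, with the ball and neck visible at about (450,335) in the crop. Forces are small. Continuing the arc.

>>> servo_tool:
  linear:
    - [-0.3,0,-0.15]
    - [-0.7,0,-0.36]
    - [-1.1,0,-0.6]
    - [-1.5,0,-0.8]
    - [-2.0,0,-1.1]
    - [-2.4,0,-1.35]
    - [-2.9,0,-1.6]
    - [-3.3,0,-1.9]
    - [-3.6,0,-2.1]
    - [-3.8,-0.05,-2.2]
  yaw: [0,0,0,0,0,0,0,0,0,0]

```text
t: 7.17
tool_pos: [0.487, -0.0966, 0.1858]
eef_rot: [-0.2, 89.3, 179.1]
wrist_force: [-2.5, -5.7, -5.1]
opening: 0.274
```

```bash
python3 - <<'E'
from workcell import env
from h import *
go(env,[.4616+.0430,-.0960,.1311+.0750])
E
```

```text
t 7.1667 pos [ 0.487  -0.0966  0.1858] F [-2.5 -5.7 -5.1] open 0.274
[[-0.013 -0.013 -1.   ]
 [ 0.    -1.     0.013]
 [-1.    -0.     0.013]]
linear cm [-2.05 -0.08 -1.73]
yaw 0.001 joints [ 39.1   3.8 -31.9 106.8   2.2  70.7 -84.3]
```

>>> servo_tool:
  linear:
    - [-0.3,0,-0.2]
    - [-0.6,0,-0.5]
    - [-0.9,0,-0.75]
    - [-1.2,-0.05,-1.0]
    - [-1.5,-0.05,-1.25]
    - [-1.75,-0.05,-1.5]
    - [-2.0,-0.08,-1.7]
    - [-2.05,-0.08,-1.75]
    - [-2.05,-0.08,-1.75]
    - [-2.05,-0.08,-1.75]
  yaw: [0,0,0,0,0,0,0,0,0,0]

```text
t: 8.0
tool_pos: [0.5014, -0.0969, 0.2044]
eef_rot: [1.6, 88.8, -179.1]
wrist_force: [-5.1, -5.5, -2.4]
opening: 0.274
```

```bash
python3 - <<'E'
from workcell import env
from h import *
go(env,[.4616+.0425,-.0960,.1311+.0743])
for n in ["side","scene"]:
    c=env.camera_params(n);p,d=env.grab_frame(n);np.savez(f"pics/{n}3.npz",p=p,d=d,**c)
    cv2.imwrite(f"pics/{n}3.png",p[100:310,140:420][:,:,::-1].repeat(2,0).repeat(2,1))
    X=cloud(d,c['K'],c['R'],c['t'])
    # tongue top slope
    m=(abs(X[...,1]+.15)<.008)&(X[...,0]>.54)&(X[...,0]<.63)&(X[...,2]>.06)&(X[...,2]<.2)
    a=np.polyfit(X[m][:,0],X[m][:,2],1);print(n,m.sum(),'angle',-np.arctan(a[0]))
E
```

```text
t 8.0 pos [ 0.5014 -0.0969  0.2044] F [-5.1 -5.5 -2.4] open 0.274
[[-0.021 -0.014 -1.   ]
 [-0.    -1.     0.014]
 [-1.     0.001  0.021]]
linear cm [-0.11 -0.09 -0.27]
yaw 0.0 joints [ 38.5   5.2 -32.1 103.3   3.1  73.5 -85.3]Traceback (most recent call last):
  File "<stdin>", line 10, in <module>
    raise TypeError("expected non-empty vector for x")
TypeError: expected non-empty vector for x
```

View pics/side3.png

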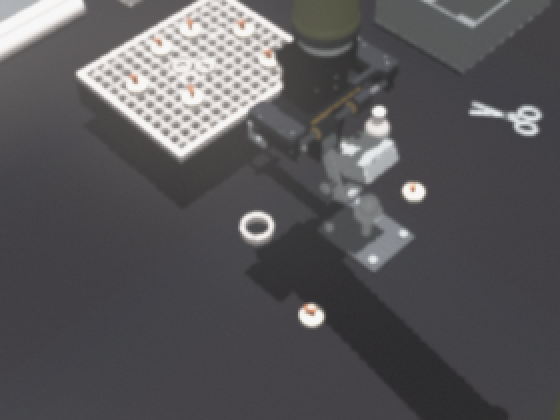

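The side view shows the coupler well clear of the ball (370,205). Plugs, ring, bottle and scissors are in place. The wrist force fits the tongue's weight acting along the arc. Next I'll check the angle in the scene view.

```bash
python3 - <<'E'
from workcell import env
from h import *
n="scene";c=env.camera_params(n);p,d=env.grab_frame(n);np.savez(f"pics/{n}3.npz",p=p,d=d,**c)
cv2.imwrite(f"pics/{n}3.png",cv2.resize(p[110:250,190:345,::-1],None,fx=5,fy=4.2*5/4.2,interpolation=2)[:600])
X=cloud(d,c['K'],c['R'],c['t'])
m=(p.min(2)>150)&(abs(X[...,1]+.15)<.03)&(X[...,0]>.52)&(X[...,0]<.63)&(X[...,2]>.07)&(X[...,2]<.2)
Q=X[m];l=cv2.fitLine(Q[:,[0,2]].astype(np.float32),cv2.DIST_HUBER,0,.005,.005).ravel();print(m.sum(),'angle',-np.arctan(l[1]/l[0]))
p0,d0,K,R,t=load("pics/scene0.npz");p,d=p0,d0;X=cloud(d,K,R,t)
m=(p.min(2)>150)&(abs(X[...,1]+.15)<.03)&(X[...,0]>.52)&(X[...,0]<.63)&(X[...,2]>.07)&(X[...,2]<.2)
Q=X[m];l=cv2.fitLine(Q[:,[0,2]].astype(np.float32),cv2.DIST_HUBER,0,.005,.005).ravel();print(m.sum(),'angle0',-np.arctan(l[1]/l[0]))
p1,d1,*_=load("pics/scene3.npz")
for nm in ("scene",):
    c=env.camera_params(nm);P0=cloud(d0,K,R,t)
    for q,(u,v) in dict(plugb=(328,225),ring=(271,236),beaker=(470,300),collar=(438,338),sci=(228,160)).items():
        print(q,np.abs(p0[v-8:v+8,u-10:u+10].astype(int)-p1[v-8:v+8,u-10:u+10]).mean().round(1))
E
```

```text
235 angle 0.3966898
195 angle0 0.00080057135
plugb 8.8
ring 1.6
beaker 0.8
collar 0.6
sci 1.5
```

View pics/scene3.png

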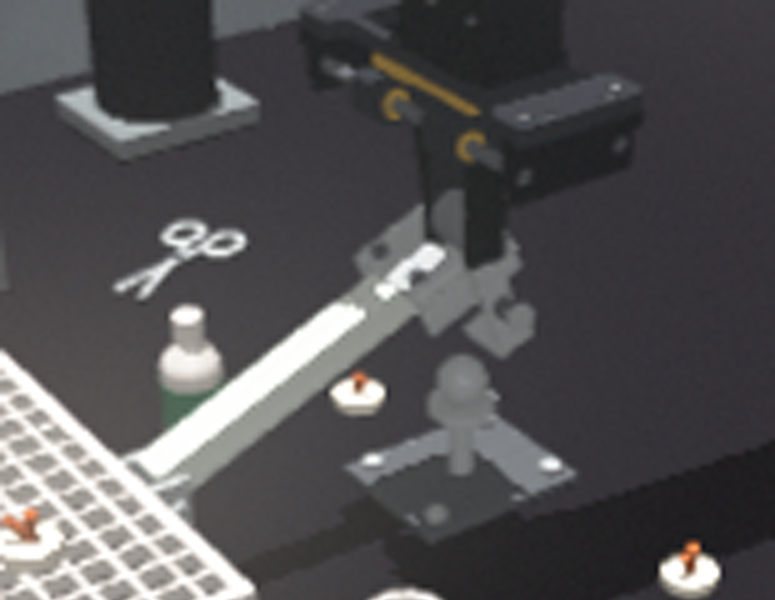

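The picture shows the tongue up with the coupler hood at about (440,290), clear of the ball (460,380), and the bystanders unmoved. The fitted angle is 0.397, a rise of about 77 mm. A 2–3 mm nudge, then settle.

>>> servo_tool:
  linear:
    - [-0.1,0,-0.1]
    - [-0.2,0,-0.2]
    - [-0.25,0,-0.2]
    - [-0.25,0,-0.2]
    - [-0.25,0,-0.2]
    - [-0.25,0,-0.2]
    - [-0.25,0,-0.2]
    - [-0.25,0,-0.2]
    - [-0.25,0,-0.2]
    - [-0.25,0,-0.2]
  yaw: [0,0,0,0,0,0,0,0,0,0]

```text
t: 8.93
tool_pos: [0.5017, -0.0976, 0.2051]
eef_rot: [2.1, 88.5, -178.7]
wrist_force: [0.0, -5.7, -6.8]
opening: 0.275
```

```bash
python3 - <<'E'
from workcell import env
from h import *
go(env,[.4616+.0425,-.0960,.1311+.0743])
n="scene";c=env.camera_params(n);p,d=env.grab_frame(n)
X=cloud(d,c['K'],c['R'],c['t'])
m=(p.min(2)>150)&(abs(X[...,1]+.15)<.03)&(X[...,0]>.52)&(X[...,0]<.63)&(X[...,2]>.07)&(X[...,2]<.2)
Q=X[m];l=cv2.fitLine(Q[:,[0,2]].astype(np.float32),cv2.DIST_HUBER,0,.005,.005).ravel();a=-np.arctan(l[1]/l[0]);print('angle',a,.2*np.sin(a))
p0,d0,K,R,t=load("pics/scene0.npz")
for k,q in(("before",p0),("after",p)):
    w=q[210:240,310:345];m=((w.max(2)>150)).astype(np.uint8);M=cv2.moments(m,True);print(k,'plug_b px',M['m10']/M['m00']+310,M['m01']/M['m00']+210)
E
```

```text
t 8.9333 pos [ 0.5017 -0.0976  0.2051] F [ 0.  -5.7 -6.8] open 0.275
[[-0.026 -0.014 -1.   ]
 [-0.001 -1.     0.014]
 [-1.     0.001  0.026]]
linear cm [-0.04 -0.16 -0.24]
yaw -0.0 joints [ 38.4   5.5 -32.1 103.    3.2  73.9 -85.4]
angle 0.40307194 0.07844919
before plug_b px 327.4125 223.9125
after plug_b px 327.53846153846155 224.07692307692307
```

```bash
python3 -c "
from workcell import env
print(env.close_job()); s=env.read_state(); print(s['t'],s['tool_pos'],s['wrist_force'],s['opening'])"
```

```text
the job is handed in; nothing more can be done
None
the job is handed in; nothing more can be done
```

I drew the latch, lifted the tongue off the ball to about 78 mm, and handed the job in at about 9 s with the gripper still holding it up there.

- **Grip:** I held the knob by its flat ends with the tool pointing down. The jaws stopped at 23.8 mm, which matches the 24 mm knob. I gripped about 4 mm to the +y side, so the inner finger touched first against the soft spring.
- **Latch:** I drew it to about 16 mm before lifting. The sideways force was 5.7 N, matching the spring's stated value at that draw. It stayed at 5.5 to 6.7 N through the lift.
- **Lift:** I followed the hinge arc. The last tongue angle from the scene camera was 0.403 rad, so the coupler is up about 78 mm. No wrist force reading after a move went above about 10 N.
- **Bystanders:** In the pictures nothing had moved; the +y plug's image shifted by about 0.2 pixel. I compared before and after numerically only for that plug, the pipe ring, the pipe collar, the beaker and the scissors. I checked the other plug and the bottle only by eye.
- **Disagreements:**
  - The arm ended 2–3 mm short along x in the final arc and tilted about 1.5° from vertical.
  - The last nudge moved the tool less than commanded (about 0.3 mm in x and 0.7 mm in z, against 2 mm and 2.5 mm).
  - One attempt to measure the angle from the side camera failed because no points were visible.
  - I could not measure the finger squeeze directly. It is fixed at 30 N per the interface.

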